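# Angle a test bar past the guard post into the inspection bay

## Task

Push the long aluminium test bar into the three-sided bay on the bench, without grasping or lifting it. A post blocks part of the bay's mouth, so push the bar's left end in first and work it behind the post while the right end is still outside, then push the right end round and in, until the whole bar lies flush along the back rail. Leave the bottle, the screwdriver and the two specimen pucks alone.

Things in the scene. Friction and masses are not known exactly. Their poses are not given: they have to be found in the camera images.
- bay: Fixed three-sided fence of dark steel rails, 25 mm tall, 15 mm thick; floor is the bench. Origin: on the bench, middle of the back rail's inner face (x = 0). x points away from the robot through the back rail, y left along it, z up. Inside: y -135 to +135 mm. Side rails reach forward to x = -60 mm (right) and -85 mm (left); mouth open towards the robot. Place and yaw (up to 9 deg) vary.
- post: Fixed upright round steel post, 18 mm in diameter, 60 mm tall, in front of the left part of the bay's mouth, about 80 mm before the back rail. Origin: on its axis at bench level.
- bar_center (a point): Centre of the loose aluminium bar, half-way up: 220 long, 25 wide, 25 mm tall, about 0.4 kg, flat on the bench, slides under a few newtons. The point's y axis runs along it to its left end. It starts before the bay on the robot's side, shifted right, left end clear of the post, up to about 25 deg off parallel to the back rail.
- bar_left (a point): Centre of the bar's left end face, 12.5 mm above the bench, 110 mm from the bar's centre.
- bar_right (a point): Centre of the bar's right end face, 12.5 mm above the bench, 110 mm from the bar's centre.
- bottle: Loose white plastic bottle, 60 mm diameter, 160 mm tall, to the left; not to be disturbed. Origin: centre of its underside.
- puck_a: Loose black resin specimen puck, 30 mm diameter, 22 mm tall, to the right; not to be disturbed. Origin: centre of its underside.
- puck_b: The same kind of puck, to the far left; not to be disturbed. Origin: centre of its underside.
- screwdriver: Loose screwdriver lying on the bench to the right; not to be disturbed. Origin: on the bench under its middle.

How it is judged:
By the outcome, as a careful person would: the job done as asked, in the order asked, and still so for the second after the job is handed in, with the robot touching nothing.
It also fails if it takes over 72 s, if anything falls off the work surface, if the arm or the gripper's body presses on something with over 40 N, if the wrist force passes 120 N, or if a joint passes its speed limit or range.

## Robot

A 6-joint arm with a two-finger parallel gripper is mounted at the origin on the work surface. World frame = base frame: x ahead of the robot, y to its left, z up, the work surface at z = 0. Lengths are in m, angles in rad, forces in N, time in s.
With the tool pointing down it reaches from about 0.35 to 0.925 m from the base axis. Payload 6.4 kg.
Tool frame: the origin (TCP) lies at the very end of the fingers, on their centre line; the grasp point (between the pads) lies 19 mm behind it (arm.pinch_z is the x of the grasp point in the tool frame, in m); x points along the fingers, z is the direction in which the jaws open and shut, and the axes are right-handed (so a half turn about x gives the same grasp; the last joint's range is limited). The gripper opens to 94 mm and grips with 3 to 60 N. Pads are 16 mm wide; open, the fingers measure 119 mm over their backs; the gripper's body (75 mm by 177 mm) begins 78 mm behind the grasp point.
Start: joints at [-1.351, 0.245, 1.558, -0, 1.339, -0.174], TCP at [0.249, -0.6, 0.205] pointing down, gripper open.
Joint ranges: [-3.13, 3.13], [-1.02, 2.26], [0.13, 2.54], [-0.95, 4.09], [0.21, 2.88], [-2.74, 2.74]. Speed limits (rad/s): [2.57, 2.57, 3.14, 3.14, 3.14, 3.14].

## Interface

Orientations are given as a unit quaternion [w, x, y, z].
In Python, from workcell import arm gives the robot as it stands. Calls block until the motion is done:
- arm.movep(position, orientation): joint-space move of the TCP to a pose.
- arm.move_straight(position, rotation=None, speed=0.15, max_force=None): straight line of the TCP; rotation=None keeps the orientation; speed is the mean speed in m/s. With max_force (N) it stops when the force on the tool has changed by that much, and returns True; else False.
- arm.move_joints(angles): joint-space move.
- arm.move_gripper(opening, grasp_force=None): finger opening in m; grasp_force is the grip in N (None keeps the last); returns when the fingers have stopped.
- arm.dwell(seconds).
- arm.ik(position, orientation): joint angles nearest the present ones, or None.
- arm.state(): the state.
- arm.get_image(name): name is "scene" or "top" or "wrist"; returns the picture (384x512x3 uint8, red, green, blue); there is no depth.
- arm.camera_model(name): a dict with "K" (3x3 intrinsics, pixels), "rvec" (rotation vector, rad) and "tvec" (3), from world to camera coordinates, as OpenCV has them. Camera axes: x right, y down, z forward; pixel columns grow to the right and rows downward; lengths in m; the calibration is good to about 2 mm. A picture is of the moment at which its call begins: read the wrist's pose just before it. camera_model takes no time and is no camera call; for the wrist camera it gives the pose at the moment of the call.
A pose or a line that the arm cannot do raises arm.Unreachable and nothing moves.
- arm.job_done(): hands the job in, once; it reports no verdict.
The state is a dict: "time_s": time; "qpos": joint angles; "joint_velocities": joint speeds; "joint_torque": joint torques, N m; "tool_pos": TCP position; "orientation": TCP orientation; "ft_force": force on the tool from outside, world axes, zero at the start; "moment": the same for the moment, N m; "grip_width": finger opening in m.
Only numpy, scipy, OpenCV 4.12 (cv2) and the standard library are available. Lean on these libraries where they do the work, as an engineer would, in place of code of your own. Each camera call takes 0.05 s, during which the arm holds its last target. There are 200 camera calls.

## Working session

There is one attempt and no reset: what is moved stays moved. The work goes in short steps, each a Python script; the robot and the scene stay as the last script left them, time stands still between calls to the robot, and variables do not carry over. Pictures are saved under pics/ and viewed, on a budget of 10 in all, crops included, one or two more only if the job needs it, and the job is handed in when it is done.

```bash
mkdir -p pics; ls; cat > h.py <<'E'
import numpy as np, cv2
from workcell import arm
def save(name,fn,crop=None,scale=1):
    im=arm.get_image(name)[:,:,::-1]
    cv2.imwrite('pics/raw_'+fn,im)
    if crop: x0,y0,x1,y1=crop; im=im[y0:y1,x0:x1]
    im=cv2.resize(im,None,fx=scale,fy=scale,interpolation=cv2.INTER_CUBIC)
    cv2.imwrite('pics/'+fn,im)
def ray(name,uv,z,m=None):
    m=m or arm.camera_model(name); K=np.array(m['K']); R=cv2.Rodrigues(np.array(m['rvec'],float))[0]; t=np.array(m['tvec'],float).ravel()
    c=-R.T@t; d=R.T@np.linalg.inv(K)@np.array([uv[0],uv[1],1.])
    return c+d*(z-c[2])/d[2]
def proj(name,P):
    m=arm.camera_model(name)
    return cv2.projectPoints(np.array(P,float).reshape(-1,3),np.array(m['rvec'],float),np.array(m['tvec'],float),np.array(m['K'],float),None)[0].reshape(-1,2)
E
python3 - <<'E'
from h import *
save('top','top0.png',scale=1.5625); save('scene','scene0.png',scale=1.5)
for n in('top','scene'):
    m=arm.camera_model(n); R=cv2.Rodrigues(np.array(m['rvec'],float))[0]; print(n,-R.T@np.ravel(m['tvec']),np.array(m['K'])[0,0])
print(arm.state())
E
```

```text
pics
top [ 0.33522059 -0.01269109  1.0953396 ] 369.03721927865234
scene [ 1.0761456  -0.61284918  1.03449255] 499.635749361175
{'time_s': 0.1, 'qpos': array([-1.35110508e+00,  2.45759614e-01,  1.55885663e+00, -2.45335713e-05,
        1.33874822e+00, -1.74064284e-01]), 'joint_velocities': array([ 0.00023002, -0.00139098, -0.00135537,  0.0005512 ,  0.00054022,
        0.00038237]), 'joint_torque': array([ 7.51160351e-04, -4.16911125e+01, -3.15527129e+01,  6.86183525e-02,
        3.09220701e-02, -5.41192469e-05]), 'tool_pos': array([ 0.24927888, -0.59971143,  0.20446481]), 'orientation': array([ 0.58768734,  0.39296167,  0.58860488, -0.39210841]), 'ft_force': array([-0.04540306,  0.07706953,  0.44740537]), 'moment': array([0.00850245, 0.02312013, 0.03458246]), 'grip_width': 0.09407709951995179}
```

View pics/top0.png

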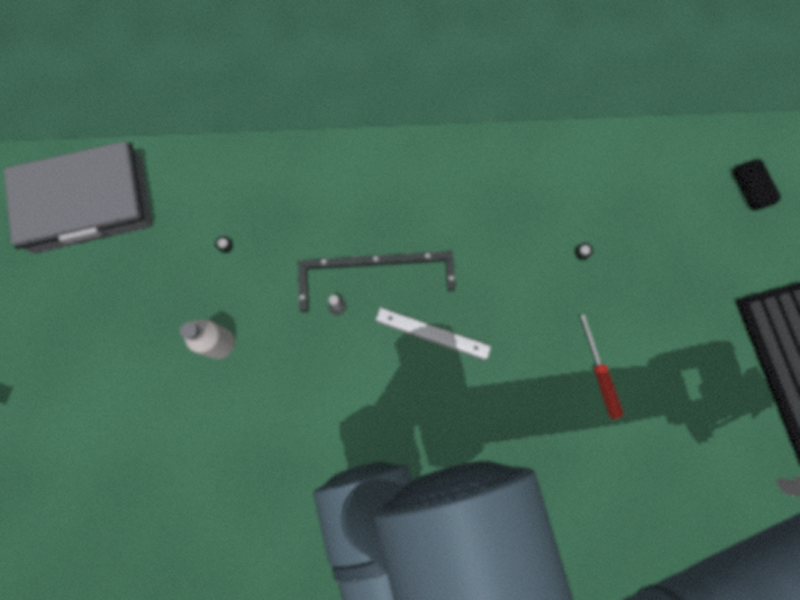

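```bash
cat >> h.py <<'E'
from scipy.spatial.transform import Rotation as Ro
def down(yaw):  # tool x down, jaw axis z along world angle yaw
    x=np.array([0,0,-1.]); z=np.array([np.cos(yaw),np.sin(yaw),0]); y=np.cross(z,x)
    q=Ro.from_matrix(np.column_stack([x,y,z])).as_quat(); return np.array([q[3],*q[:3]])
E
python3 - <<'E'
from h import *
for k,(u,v) in dict(railL=(303,264),railR=(450,254),postTop=(336,298),barL=(378,315),barR=(490,352),bottle=(195,330),puckb=(224,244),pucka=(584,251),sdtip=(583,316),sdend=(617,415)).items():
    print(k,ray('top',(u/1.5625,v/1.5625),0.06 if k=='postTop' else .02).round(3))
q0=np.array(arm.state()['qpos'])
c=ray('top',(385/1.5625,300/1.5625),0)
best=None
for yaw in (np.pi/2,-np.pi/2):
    q=arm.ik([c[0]-.05,c[1],.36],down(yaw)); print(yaw,q)
    if q is not None and (best is None or abs(q[5])<best[0]): best=(abs(q[5]),yaw)
arm.movep([c[0]-.05,c[1],.36],down(best[1])); arm.dwell(.3)
m=arm.camera_model('wrist'); save('wrist','w0.png',scale=1.5625)
print(best,m,arm.state()['time_s'],arm.state()['tool_pos'])
import pickle; pickle.dump(m,open('m0.pkl','wb'))
E
```

```text
railL [0.649 0.184 0.02 ]
railR [ 0.657 -0.101  0.02 ]
postTop [0.57  0.116 0.06 ]
barL [0.542 0.042 0.02 ]
barR [ 0.463 -0.165  0.02 ]
bottle [0.528 0.389 0.02 ]
puckb [0.696 0.338 0.02 ]
pucka [ 0.652 -0.361  0.02 ]
sdtip [ 0.524 -0.346  0.02 ]
sdend [ 0.338 -0.389  0.02 ]
1.5707963267948966 [-1.61062645e-01 -1.35032823e-01  1.67641590e+00 -4.44089210e-16
  1.60020957e+00 -1.73185897e+00]
-1.5707963267948966 [-1.61062645e-01 -1.35032823e-01  1.67641590e+00 -4.44089210e-16
  1.60020957e+00  1.40973368e+00]
(np.float64(1.4097336820860367), -1.5707963267948966) {'K': array([[285.04127501,   0.        , 253.87954896],
       [  0.        , 285.04127501, 195.43001139],
       [  0.        ,   0.        ,   1.        ]]), 'rvec': array([-2.09488   ,  2.09504652,  0.25007711]), 'tvec': array([0.02802105, 0.44961538, 0.66343866])} 2.95 [0.52542715 0.02852512 0.35995387]
```

View pics/w0.png

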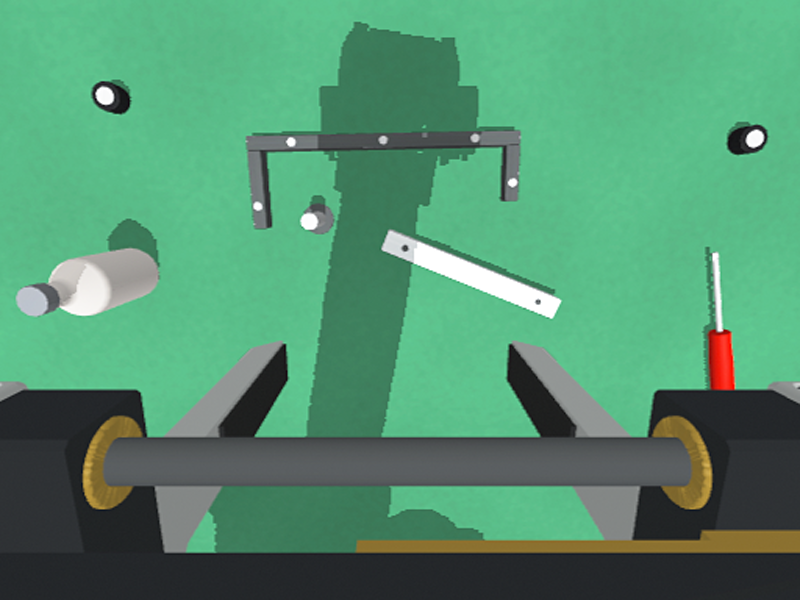

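The wrist view shows the whole area. In display pixels, the bay's back rail runs from about (248,140) to (520,135), the post top is at (310,221), the bar's left end is at (390,240) and its right end at (553,307). I'll crop this for finer readings.

```bash
python3 - <<'E'
import cv2
im=cv2.imread('pics/raw_w0.png')[74:214,147:365]
cv2.imwrite('pics/w0c.png',cv2.resize(im,None,fx=3.6,fy=3.6,interpolation=cv2.INTER_CUBIC))
E
```

```text
(no output)
```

View pics/w0c.png

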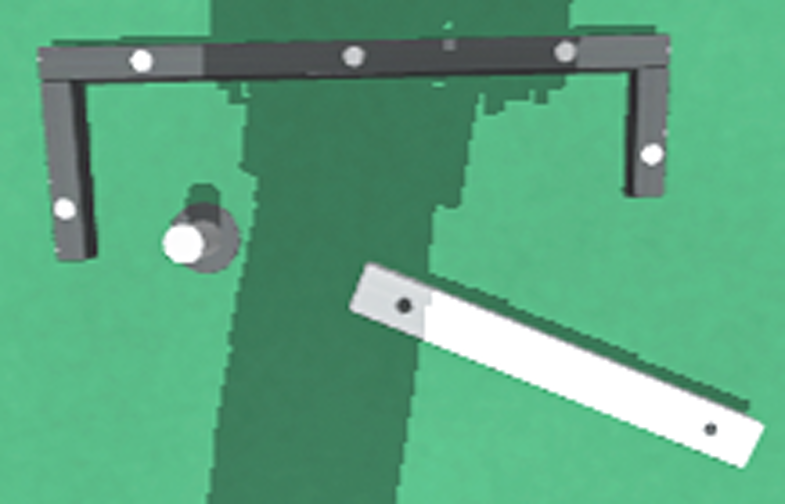

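```bash
python3 - <<'E'
from h import *
import pickle; m=pickle.load(open('m0.pkl','rb'))
R=cv2.Rodrigues(m['rvec'])[0]; print('cam',(-R.T@m['tvec']).round(3))
f=lambda u,v,z: ray('w',(147+(u+.5)/3.6-.5,74+(v+.5)/3.6-.5),z,m)[:2]
S=[f(*p,.025) for p in((141,61),(353,56),(565,51))]; L=f(64,209,.025); Rr=f(652,154,.025)
d=S[0]-S[2]; d/=np.linalg.norm(d); n=np.array([d[1],-d[0]])  # n: bay x
print('screws',np.round(S,4),'yaw deg',np.degrees(np.arctan2(-d[0],d[1])))
mid=np.mean(S,0); print('L,R along y',(L-mid)@d,(Rr-mid)@d, 'x',(L-mid)@n+.0075,(Rr-mid)@n+.0075)
O=mid-n*.0075+d*(((L-mid)@d+(Rr-mid)@d)/2); print('O',O,(mid-O)@d)
P=f(183,243,.06); print('post top',P, 'base',f(215,245,0)); print('post bay',(P-O)@n,(P-O)@d)
C={k:f(*p,.025) for k,p in dict(lf=(369,262),ln=(349,308),rf=(764,424),rn=(744,468)).items()}
for k,v in C.items(): print(k,v.round(4),'bay',((v-O)@n).round(4),((v-O)@d).round(4))
bl=(C['lf']+C['ln'])/2; br=(C['rf']+C['rn'])/2
print('len',np.linalg.norm(bl-br),'wid',np.linalg.norm(C['lf']-C['ln']),np.linalg.norm(C['rf']-C['rn']))
a=(bl-br)/np.linalg.norm(bl-br); print('bar ang rel bay deg',np.degrees(np.arctan2(a@n,a@d)))
E
```

```text
cam [0.593 0.028 0.539]
screws [[ 0.6524  0.1439]
 [ 0.6547  0.0436]
 [ 0.6569 -0.0564]] yaw deg 1.2752878553952238
L,R along y 0.14321192973627084 -0.14303957657336577 x -0.05987606070741592 -0.040338270374084925
O [0.64714974 0.04361605] -8.61765814525322e-05
post top [0.56950325 0.12119731] base [0.56549859 0.11637077]
post bay -0.07590060759769632 0.07929015172846857
lf [0.5585 0.0365] bay -0.0888 -0.0052
ln [0.5358 0.0465] bay -0.1113 0.0054
rf [ 0.4763 -0.1661] bay -0.1754 -0.2058
rn [ 0.4529 -0.1577] bay -0.1987 -0.1969
len 0.21947907888097398 wid 0.024846112998032896 0.024854369358874962
bar ang rel bay deg 23.36412742229328
```

```bash
cat >> h.py <<'E'
O=np.array([.64715,.04362]); YAW=np.radians(1.275)
n=np.array([np.cos(YAW),np.sin(YAW)]); d=np.array([-np.sin(YAW),np.cos(YAW)])
W=lambda b,z: np.array([*(O+b[0]*n+b[1]*d),z])      # bay (x,y) -> world
toB=lambda w: np.array([(w[:2]-O)@n,(w[:2]-O)@d])
ax=lambda th: np.array([np.sin(th),np.cos(th)])       # bar axis (to left end) in bay, th = left end forward
nb=lambda th: np.array([np.cos(th),-np.sin(th)])      # bar normal, to the back rail
par=lambda th: down(YAW-np.pi/2-th)                   # jaws along the bar
perp=lambda th: down(YAW-th)                          # jaws across the bar
def look(fn):
    from pickle import dump
    arm.movep([.5254,.0285,.36],down(-np.pi/2)); arm.dwell(.3)
    m=arm.camera_model('wrist'); dump(m,open('m.pkl','wb')); save('wrist',fn)
    im=cv2.imread('pics/'+fn)[74:214,147:365]
    cv2.imwrite('pics/'+fn,cv2.resize(im,None,fx=3.6,fy=3.6,interpolation=cv2.INTER_CUBIC))
def st(t):
    s=arm.state(); print(t,'t',round(s['time_s'],2),'bay',toB(s['tool_pos']).round(4),'z',round(s['tool_pos'][2],4),'F',s['ft_force'].round(1),'w',round(s['grip_width'],4))
def corners(C):
    from pickle import load; m=load(open('m.pkl','rb'))
    P=[toB(ray('w',(147+(u+.5)/3.6-.5,74+(v+.5)/3.6-.5),.025,m)) for u,v in C]  # lf ln rf rn
    bl=(P[0]+P[1])/2; br=(P[2]+P[3])/2; a=bl-br
    print('bl',bl.round(4),'br',br.round(4),'c',((bl+br)/2).round(4),'len',np.linalg.norm(a).round(4),'wid',np.linalg.norm(P[0]-P[1]).round(4),np.linalg.norm(P[2]-P[3]).round(4),'deg',np.degrees(np.arctan2(*a)).round(2))
E
python3 - <<'E'
from h import *
th=np.radians(23.4); c=np.array([-.1436,-.1007])
p=c-nb(th)*.0425
arm.movep(W(p,.12),par(th)); st('above')
arm.move_straight(W(p,.008),speed=.15); st('down')
hit=arm.move_straight(W(c-nb(th)*(.0205-.0223),.008),speed=.04,max_force=25); st(('pushed',hit))
arm.move_straight(W(c-nb(th)*.03,.008),speed=.1)
arm.move_straight(W(c-nb(th)*.03,.12),speed=.2)
look('w1.png'); st('end')
E
```

```text
above t 3.96 bay [-0.1811 -0.0842] z 0.1217 F [ 0.2 -0.4  0.3] w 0.0939
down t 4.86 bay [-0.1815 -0.0841] z 0.009 F [ 0.3 -0.2  0.1] w 0.0939
('pushed', False) t 6.12 bay [-0.1418 -0.1015] z 0.008 F [-0.5  1.  -0. ] w 0.0938
end t 8.65 bay [-0.1223 -0.0126] z 0.3592 F [-0.9 -0.1 -0.1] w 0.0941
```

View pics/w1.png

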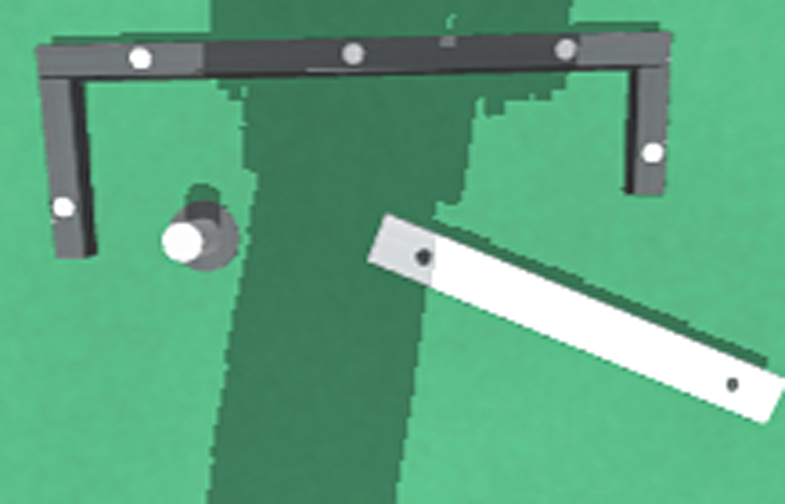

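The bar moved along its normal as planned. Its top corners in the crop are LF (387,213), LN (367,261), RF (785,378) and RN (766,424). Next is the push along its axis to take the left end behind the post.

```bash
sed -i "s/^    print('bl'/    P=P; res=(bl,br)\n    print('bl'/; \$a\    return res" h.py; tail -3 h.py; python3 - <<'E'
from h import *
bl,br=corners([(387,213),(367,261),(785,378),(766,424)])
th=np.arctan2(*(bl-br)); post=np.array([-.077,.0785])
gap=(bl-post)@nb(th)-.0125-.009; s=(.105-bl[1])/np.cos(th); e=bl+ax(th)*s
print('gap to post',gap,'s',s,'left end final',e,'far corner x',(e+nb(th)*.0125)[0])
assert .003<gap and (e+nb(th)*.0125)[0]<-.004
arm.move_gripper(.009)
p=br-ax(th)*.03
arm.movep(W(p,.12),perp(th)); arm.move_straight(W(p,.008),speed=.15); st('down')
hit=arm.move_straight(W(br+ax(th)*(s-.008),.008),speed=.045,max_force=20); st(('pushed',hit))
q=toB(arm.state()['tool_pos'])
arm.move_straight(W(q-ax(th)*.02,.008),speed=.1); arm.move_straight(W(q-ax(th)*.02,.12),speed=.2)
look('w2.png'); st('end')
E
```

```text
P=P; res=(bl,br)
    print('bl',bl.round(4),'br',br.round(4),'c',((bl+br)/2).round(4),'len',np.linalg.norm(a).round(4),'wid',np.linalg.norm(P[0]-P[1]).round(4),np.linalg.norm(P[2]-P[3]).round(4),'deg',np.degrees(np.arctan2(*a)).round(2))
    return res
bl [-0.0776 -0.0095] br [-0.1643 -0.2106] c [-0.121  -0.1101] len 0.2189 wid 0.0252 0.0251 deg 23.32
gap to post 0.012757229447178072 s 0.12473342381186323 left end final [-0.02827508  0.105     ] far corner x -0.016795863019348493
down t 12.35 bay [-0.1754 -0.2386] z 0.0089 F [ 0.4 -0.2 -0.1] w 0.0088
('pushed', False) t 15.76 bay [-0.1181 -0.1034] z 0.008 F [-0.1 -1.5  0.3] w 0.0087
end t 18.43 bay [-0.1221 -0.0126] z 0.3596 F [ 0.6 -0.3  0.4] w 0.0088
```

View pics/w2.png

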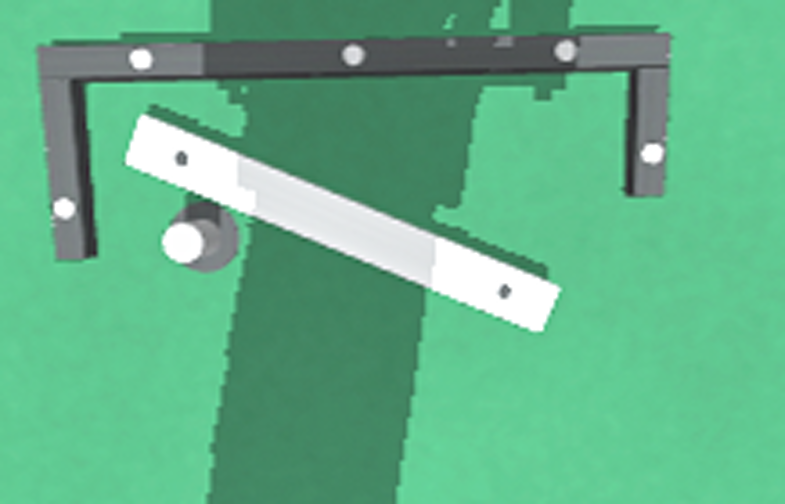

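The left end is now behind the post. The corners are LF (144,113), LN (125,161), RF (561,287) and RN (541,332). Next I rotate the right end in, pivoting about the left end with both fingertips on the near face, and then seat the bar.

```bash
python3 - <<'E'
from h import *
bl,br=corners([(144,113),(125,161),(561,287),(541,332)])
th=np.arctan2(*(bl-br)); g=lambda t,o=.0205: bl-ax(t)*.135-nb(t)*o
arm.move_gripper(.094)
arm.movep(W(g(th,.036),.12),par(th)); arm.move_straight(W(g(th,.036),.008),speed=.15); st('down')
arm.move_straight(W(g(th,.021),.008),speed=.05,max_force=20)
for t in np.linspace(th,0,7)[1:]:
    hit=arm.move_straight(W(g(t),.008),par(t),speed=.035,max_force=25); st((round(np.degrees(t),1),hit))
    if hit: break
else:
    e=g(0); e[0]=-.029
    hit=arm.move_straight(W(e,.008),speed=.03,max_force=15); st(('seat',hit))
q=toB(arm.state()['tool_pos'])-[.02,0]
arm.move_straight(W(q,.008),speed=.1); arm.move_straight(W(q,.12),speed=.2)
look('w3.png'); st('end')
E
```

```text
bl [-0.0274  0.1058] br [-0.1146 -0.0955] c [-0.071   0.0051] len 0.2194 wid 0.0245 0.0242 deg 23.42
down t 21.62 bay [-0.113  -0.0039] z 0.0092 F [0.1 1.1 0.7] w 0.0939
(np.float64(19.5), False) t 22.5 bay [-0.092  -0.0146] z 0.0078 F [-1.3 -1.7 -0.4] w 0.0941
(np.float64(15.6), False) t 22.92 bay [-0.0835 -0.0187] z 0.008 F [-0.4 -0.2  0. ] w 0.0942
(np.float64(11.7), False) t 23.33 bay [-0.0748 -0.0222] z 0.008 F [-0.3 -0.3 -0.8] w 0.0941
(np.float64(7.8), False) t 23.75 bay [-0.066  -0.0252] z 0.008 F [-0.6  0.5 -0.3] w 0.0938
(np.float64(3.9), False) t 24.17 bay [-0.0569 -0.0275] z 0.008 F [-0.4  0.2 -0.3] w 0.0942
(np.float64(0.0), False) t 24.58 bay [-0.0478 -0.0292] z 0.008 F [-0.4 -1.  -0.1] w 0.0939
('seat', True) t 25.11 bay [-0.0349 -0.0289] z 0.0074 F [ 0.5 -1.1  0.9] w 0.0938
end t 27.48 bay [-0.1221 -0.0124] z 0.3591 F [-0.3 -0.4  0.1] w 0.0941
```

View pics/w3.png

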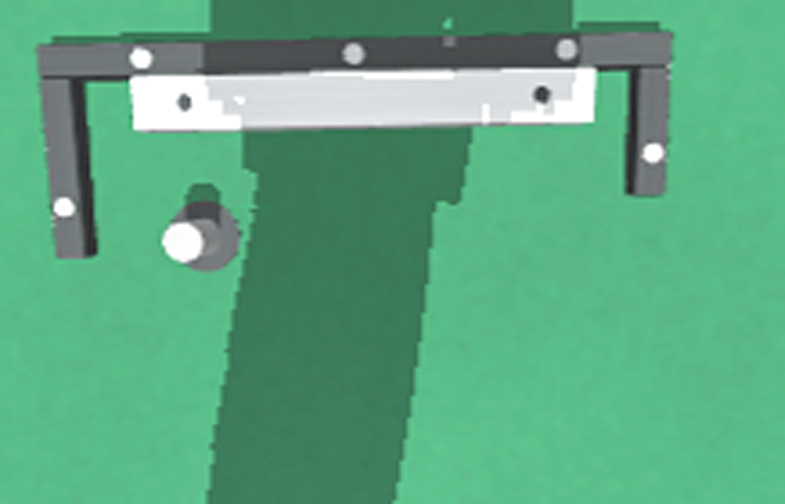

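The bar lies along the back rail, with both ends in and clear of the side rails. Its near edge runs from (134,130) to (595,122), roughly parallel to the rail. The seating push stopped about 2 mm short of the expected depth, so I'll press once more and check.

```bash
python3 - <<'E'
from h import *
corners([(131,76),(134,130),(595,67),(595,122)])
y=-.012
arm.movep(W((-.058,y),.12),par(0)); arm.move_straight(W((-.058,y),.008),speed=.15); st('down')
for k in range(2):
    hit=arm.move_straight(W((-.027,y),.008),speed=.02,max_force=22); st(('seat',hit))
    arm.move_straight(W((-.05,y),.008),speed=.1)
arm.move_straight(W((-.06,y),.008),speed=.1); arm.move_straight(W((-.06,y),.12),speed=.2)
look('w4.png')
im=cv2.imread('pics/raw_w4.png'); 
cv2.imwrite('pics/w4.png',cv2.resize(im[85:125,165:340],None,fx=4.5,fy=4.5,interpolation=cv2.INTER_CUBIC))
cv2.imwrite('pics/w4f.png',cv2.resize(im,None,fx=1.5,fy=1.5)); st('end')
E
```

```text
bl [-0.0124  0.1055] br [-0.0133 -0.1145] c [-0.0128 -0.0045] len 0.22 wid 0.0245 0.0249 deg 0.25
down t 29.36 bay [-0.0569 -0.0122] z 0.0092 F [-0.6 -0.1  0.4] w 0.0941
('seat', True) t 30.59 bay [-0.0351 -0.0119] z 0.0072 F [-0.2 -0.2  0.8] w 0.0938
('seat', True) t 31.76 bay [-0.0352 -0.0119] z 0.0075 F [-0.1  0.2 -0.6] w 0.0939
end t 34.33 bay [-0.1221 -0.0124] z 0.3591 F [ 0.7  0.6 -0.3] w 0.0941
```

View pics/w4.png

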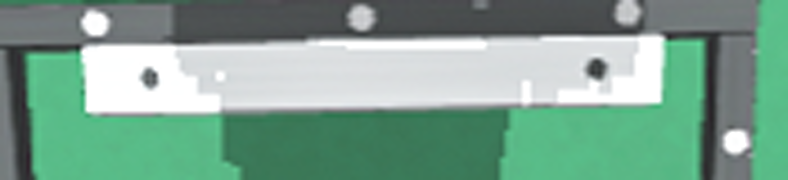

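View pics/w4f.png

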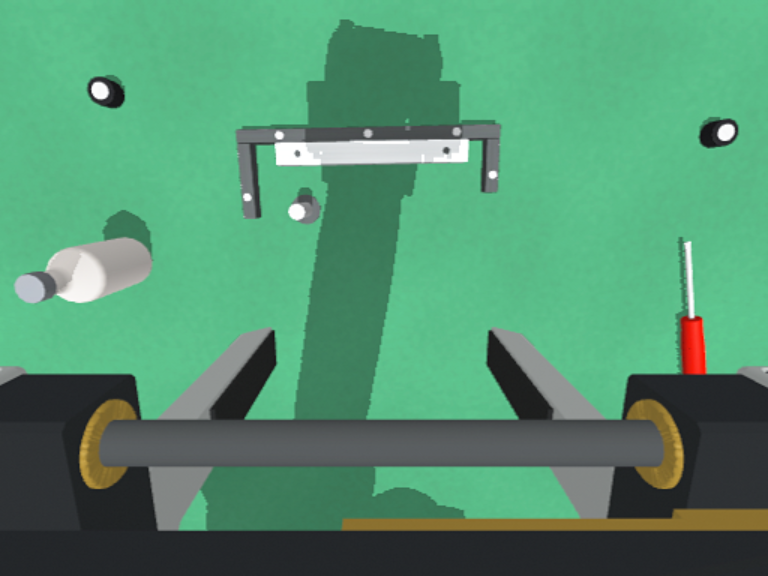

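The bar didn't move on either of the two extra presses: all three seating pushes stopped at x = −0.035. The finger half-width measured from the first push is about 10 mm, so the bar's near face is at x = −25 mm. That puts it flush, and the crop shows no gap at the rail. The bottle, pucks and screwdriver are where they started, so I'm handing in.

```bash
python3 -c "
from h import *
arm.job_done(); st('done')"
```

```text
the job is handed in; nothing more can be done
the job is handed in; nothing more can be done
```

The bar is in the bay and flush along the back rail, and I've handed the job in. I only pushed it, with no grasping or lifting. The clock read about 34.3 s at my last check, against the 72 s limit.

- **How it went in:** I pushed the bar forward with both fingertips on its near face, then pushed on its right end to slide the left end behind the post. Next I swung the right end in, turning about the left end, and pressed the bar against the back rail.
- **Last checks:** After the first seating push, the bar's centre measured x = −12.8 mm (−12.5 is flush) and y = −4.5 mm, at 0.25° to the rail. Its ends were at y = +105 and −115 mm, inside the ±135 mm bay. All three seating pushes stopped at the same depth, and the last close-up shows no gap.
- **Other objects:** The bottle, both pucks and the screwdriver look unmoved in the final picture compared with the first wrist picture. The arm was raised clear of everything.
- **One disagreement:** The seating pushes stopped 2 mm short of the depth I expected. That fits the fingers being about 10 mm from centre to pushing face, as the first push showed, instead of the 8 mm I assumed. A 1–2 mm calibration error can't be ruled out.

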